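Close the watch leak tester and hold the vacuum

ROBOT

A 6-joint arm with a two-finger parallel gripper is mounted at the origin on the work surface. World frame = base frame: x ahead of the robot, y to its left, z up, the work surface at z = 0. Lengths are in m, angles in rad, forces in N, time in s.
With the tool pointing down it reaches from about 0.25 to 0.725 m from the base axis. Payload 4 kg.
Tool frame: the origin (TCP) lies midway between the tips of the shut fingers; the grasp point (between the pads) lies 19 mm behind it; z points along the fingers, y is the line along which they close (so a half turn about z gives the same grasp; the last joint's range is limited). The gripper opens to 85 mm and grips with 20 to 120 N. Pads are 22 mm wide; open, the fingers measure 114 mm over their backs; the gripper's body (76 mm by 85 mm) begins 54 mm behind the grasp point. The pads swing forward as they close: fully open they stand 13 mm farther back than shut.
Start: joints at [-1.178, 0.241, 0.005, 1.335, 0, 1.571], TCP at [0.191, -0.462, 0.231] pointing down, gripper open.
Joint ranges: [-2.72, 2.72], [-1.05, 1.87], [-1.09, 1.28], [-1.99, 2.15], [-1.42, 1.44], [-3.14, 3.14]. Speed limits (rad/s): [2.79, 2.79, 3.14, 3.14, 3.14, 3.14].

INTERFACE

Orientations are given as a unit quaternion [x, y, z, w].
In Python, from workcell import get_obs, camera, job_done, silhouettes gives the robot as it stands. The module is installed in compiled form; this text tells all that it offers.
- The arm moves only by the tool drive_tool, never from a script. Its argument "increments" is a list of rows, each a list of 3 entries, a list of its own where there are three numbers: the shift along the world's x, y, z in mm, then the turn, a rotation vector about the world's x, y, z in degrees, then the opening, from 0 (shut) to 1 (fully open). A call has 1 to 8 rows; each row shifts and turns the commanded pose from where the row before left it; what a row does not reach is not made up. A row lasts 1/12 s, in which the tool goes at most 41.7 mm and 7.16 degrees, less where a joint would pass 70% of its speed; a pose out of reach is approached as far as the arm can. A call is refused whole if a number of a shift passes 41.7 or a number of a turn 7.16, either way. A call with a gripper value outside its range is refused whole. The fingers move at their own pace and stop on an object; the grip force is fixed at half the most. Time passes only in rows, so rows that do not move let the fingers close. It gives the time, the measured TCP pose, the force, the opening and the grip force at its end, in the units of the state.
- get_obs(): the state, without advancing time (a new reading comes with each control period).
- camera(name): name is "scene" or "top" or "wrist"; returns a dict with "image" (400x640x3 uint8, red, green, blue), "K" (3x3 intrinsics, pixels), "k1" (the pictures are not rectified: a ray, as slopes to the right and down, at radius r is drawn at 1 + k1 r^2 times it, then the intrinsics apply), "view" (4x4, takes a point from world to camera coordinates). Camera axes: x right, y down, z forward; pixel columns grow to the right and rows downward; lengths in m; the calibration is good to about 2 mm. A picture is of the moment at which its call begins. There is no depth.
- job_done(): hands the job in; it is judged then, once.
Trained networks look in a picture, given as the dict that the camera call returned (one of the last four; its "shot" number tells which), for a name from the list of things; names that differ only in an ending like _2 or _b are one class to them, and where a whole thing is asked for, a point or a joint stands for the part that bears it (a point fixed in the world has none). Each returns a list of dicts, best first, with "conf" (0 to 1); they miss things now and then, are a little off and sometimes report something else, mostly with a low value. They report only what shows in the picture. A call takes as long as a camera call. They do not tell look-alikes from the thing itself.
- silhouettes(query, picture): "region" (400x640 bool, what is visible of it) and "bbox" ([left, top, right, bottom] in pixels, round what is visible of it).
The state is a dict: "clock": time; "joint_pos": joint angles; "joint_vel": joint speeds; "tau": joint torques, N m; "eef_pos": TCP position; "tool_rot": TCP orientation; "ft_force": force on the tool from outside, world axes, zero at the start; "ft_torque": the same for the moment, N m; "grip_width": finger opening in m; "grasp_force": force on a finger pad.
Only numpy, scipy, OpenCV 4.12 (cv2) and the standard library are available. Lean on these libraries where they do the work, as an engineer would, in place of code of your own. Each camera call takes 0.05 s, during which the arm holds its last target. There are 200 camera calls.

TASK

A watch is loaded in the vacuum leak tester on the jeweller's bench: set the loose clear lid flat and centred on the chamber's rubber gasket and let go of it. Then take the hand pump's T-handle and draw the plunger straight up, without forcing the rod sideways in its gland, to half its 70 mm stroke (35 mm up), and finish while still gripping it and holding it there, because the vacuum pulls it back. Leave everything else on the bench, and the watch in the chamber, as they are.

Things in the scene. Friction and masses are not known exactly. Their poses are not given: they have to be found in the camera images.
- tester: vacuum leak tester, fixed to the bench: grey base plate 130 (x) by 290 (y) mm, its top 18 mm above the bench, carrying a round aluminium chamber (centre at y = -70 mm) and an upright hand pump (axis at y = +80 mm). Between them a low brass line with a dial gauge, at most 50 mm high. Origin: centre of the underside, on the bench; z up; it is turned about z only
- chamber_mouth (a point): centre of the chamber's open mouth, at the top of its rubber gasket, 66 mm above the bench; gasket 97 mm outside and 89 mm inside diameter, chamber 100 mm outside diameter. Axes as the tester's
- watch: wrist-watch head without strap, 41 mm diameter, 13 mm high, lying loose on the round stage in the chamber, wholly below the mouth. Origin: centre of its underside
- lid: loose lid: clear acrylic disc 112 mm diameter, 12 mm thick, 0.17 kg, with a round aluminium knob in the middle. It lies flat on the bench, knob up, on the left or on the right of the tester. Origin: centre of the disc's underside; z up through the knob. Seated, its origin is at the chamber mouth
- lid_knob (a point): point on the lid's axis at the height to grip the knob, 35 mm above the underside: knob 24 mm diameter from 22 to 44 mm above the underside, with a thinner neck below
- piston (a joint): height of the pump's plunger above its bottom position, 0 to 0.070 m, 0 at the start; 0.035 is half stroke, where a dark groove round the rod comes level with the top of the gland. Lifting takes about 3 N at the start and 9 N at half stroke (weight and seal friction 3 N, and a pull-back of 170 N/m); let go, it sinks back
- t_handle (a point): middle of the plunger's T-handle: round aluminium bar 14 mm diameter, 70 mm long along the tester's y, level, 30 mm above the top of the gland (152 mm above the bench with the plunger down) and rising with the plunger. The plunger does not turn
- plunger: the steel rod, 12 mm diameter, with the T-handle at its upper end. It passes through the gland's bore, 13.5 mm diameter and 20 mm long, which leaves about 1 mm of play at the handle; a sideways push on the handle bears two to three times as hard on the gland and binds the rod. z up along the rod, x and y as the tester's. Origin: at the piston inside the barrel, 118 mm below the bar
- gland: the aluminium gland cap on top of the pump's fixed clear barrel (38 mm diameter): 42 mm diameter, 20 mm high, with the bore in which the rod slides. Origin: on the pump's axis at the cap's underside, 102 mm above the bench; its top is 122 mm above the bench
- dish: bystander: empty steel parts dish, 100 mm diameter, 22 mm high, on the other side of the tester from the lid. Origin: centre of its underside
- loupe: bystander: black eye loupe, 38 mm diameter, 28 mm high, between the tester and the robot. Origin: centre of its underside
- tweezers: bystander: steel tweezers, 135 mm long, 10 mm high, lying between the tester and the robot. Origin: middle, on the bench; x along them
- watch2: bystander: another watch head like the loaded one, lying on the bench beyond the tester. Origin: centre of its underside
- screwdriver: bystander: small black-handled screwdriver, 110 mm long, left, near the robot. Origin: on the bench under its middle; x along it
- hammer: bystander: hammer with a wooden handle, 230 mm long, lying beyond the tester on the right. Origin: on the bench under its middle; x along it
- oil: bystander: small white bottle, 40 mm diameter, 75 mm high, standing beyond the tester. Origin: centre of its underside
- mandrel: bystander: tapered steel ring mandrel with a wooden handle, 280 mm long, 23 mm high, lying on the right, near the robot. Origin: on the bench, 140 mm from the handle's end; x along it
Mind the look-alikes: they are no part of the job. What is shaped like the lid but purple is not meant.

How it is judged:
On the way, in this order (a step that is already met when the one before it is completed fails the run):
1. the lid lies flat and centred on the chamber's gasket, let go (horizontal distance between lid and chamber_mouth below 0.009 m and z of lid in the frame of chamber_mouth between -0.004 and 0.004 m and angle between lid's own z axis and vertical below 0.04 rad and contact force between each of the arm, the fingers and lid below 0.1 N), for 0.3 s.
2. the plunger is held at half stroke by the fingers (value of joint piston between 0.028 and 0.042 m and contact force between the fingers and plunger above 2 N), for 0.3 s.
At the end, for the whole second after the job is handed in: Lid flat on the gasket within 9 mm of centre, untouched; watch still in the chamber; fingers grip the plunger with over 2 N and hold it still 28 to 42 mm above its bottom position; no other thing moved by 30 mm (all of step 1 and all of step 2 and horizontal distance between watch and chamber_mouth below 0.03 m and z of watch in the frame of chamber_mouth below -0.01 m and velocity of joint piston between -0.01 and 0.01 m/s and linear speed of lid below 0.01 m/s and distance of each of dish, loupe, tweezers, watch2, screwdriver, hammer, oil, mandrel from where it was at the start of the episode below 0.03 m); the arm keeps its last pose, push and grip.
It fails at once if the plunger is drawn while the chamber is not closed by the lid (value of joint piston above 0.012 m and not (horizontal distance between lid and chamber_mouth below 0.012 m and z of lid in the frame of chamber_mouth between -0.004 and 0.004 m and angle between lid's own z axis and vertical below 0.04 rad)).
It fails at once if the rod is forced sideways so that it binds in the gland (more than 20 N between rod and gland) (contact force between plunger and gland above 20 N).
It fails at once if another thing on the bench is moved by 30 mm or more (distance of any of dish, loupe, tweezers, watch2, screwdriver, hammer, oil, mandrel from where it was at the start of the episode above 0.03 m).
It also fails if it takes over 58 s, if anything falls off the work surface, if the arm or the gripper's body presses on something with over 40 N, if the wrist force passes 120 N, or if a joint passes its speed limit or range.

## Working session

There is one attempt and no reset: what is moved stays moved. The work goes in short steps, Python scripts to look and compute and a tool call to move; the robot and the scene stay as the last step left them, time stands still between calls to the robot, and variables do not carry over. Pictures are saved under pics/ and viewed, at most 10 in all, crops included, and the job is handed in when it is done.

Besides the shell and the picture viewer there is one more tool, called after ">>>" as name(argument=value, ...) on one line, values as JSON. drive_tool: Moves the arm, as the interface text tells. Its arguments: {"type":"object","properties":{"increments":{"type":"array"}},"required":["increments"]}

```bash
mkdir -p pics; cat > h.py <<'E'
import numpy as np, cv2
from workcell import *
def ray(c,u,v):
    K=c["K"]; d=np.array([(u-K[0,2])/K[0,0],(v-K[1,2])/K[1,1]]); s=d.copy()
    for _ in range(20): s=d/(1+c["k1"]*(s@s))
    R=c["view"][:3,:3]; t=c["view"][:3,3]
    return -R.T@t, R.T@np.array([*s,1])
def atz(c,u,v,z):
    o,d=ray(c,u,v); return o+d*(z-o[2])/d[2]
def proj(c,p):
    q=c["view"][:3,:3]@np.asarray(p)+c["view"][:3,3]; s=q[:2]/q[2]; s=s*(1+c["k1"]*(s@s))
    return np.array([c["K"][0,0]*s[0]+c["K"][0,2],c["K"][1,1]*s[1]+c["K"][1,2]])
def save(n,im): cv2.imwrite("pics/"+n,im[...,::-1])
E
python3 - <<'E'
from h import *
o=get_obs(); print(o["clock"],o["eef_pos"],o["tool_rot"],o["grip_width"])
for n in ["top","scene"]:
    c=camera(n); save(n+"1.png",c["image"]); print(n,c["view"].round(3).tolist(),c["K"][0,0],c["k1"])
    for q in ["lid","tester","plunger","gland","dish","watch","t_handle"]:
        for r in silhouettes(q,c)[:3]:
            m=cv2.moments(r["region"].astype(np.uint8)); u,v=m["m10"]/m["m00"],m["m01"]/m["m00"]
            print(q,round(r["conf"],2),np.round(r["bbox"]),round(u,1),round(v,1),m["m00"],atz(c,u,v,0.0).round(3))
E
```

```text
0.0 [ 0.19113594 -0.46133967  0.230401  ] [ 9.80773159e-01  1.95148392e-01 -2.19020895e-04 -1.03327823e-03] 0.08517439160357669
top [[0.029, -0.999, 0.028, 0.029], [-0.985, -0.034, -0.167, 0.555], [0.168, -0.023, -0.986, 1.01], [0.0, 0.0, 0.0, 1.0]] 384.83988775229375 -0.09124613709202709
lid 0.96 [192. 268. 236. 313.] 214.8 289.5 1354.0 [0.313 0.339 0.   ]
lid 0.83 [214. 214. 258. 253.] 236.6 232.5 1261.0 [0.473 0.288 0.   ]
lid 0.69 [323. 136. 338. 153.] 332.2 144.3 202.0 [0.743 0.024 0.   ]
tester 0.94 [286. 163. 393. 227.] 339.8 195.9 4504.0 [ 0.589 -0.001  0.   ]
plunger 0.43 [302. 187. 327. 200.] 314.3 191.7 171.0 [0.599 0.072 0.   ]
gland 0.56 [307. 191. 323. 204.] 314.9 198.3 110.0 [0.579 0.07  0.   ]
gland 0.32 [248. 263. 284. 290.] 269.5 278.9 236.0 [0.348 0.189 0.   ]
watch 0.73 [273. 136. 287. 143.] 280.7 139.8 137.0 [0.751 0.177 0.   ]
watch 0.47 [358. 180. 378. 194.] 368.2 187.8 189.0 [ 0.616 -0.083  0.   ]
t_handle 0.64 [297. 188. 330. 201.] 313.8 191.7 174.0 [0.598 0.074 0.   ]
scene [[0.271, 0.962, -0.004, -0.204], [0.697, -0.2, -0.689, -0.284], [-0.664, 0.184, -0.725, 1.36], [0.0, 0.0, 0.0, 1.0]] 415.62976943094725 0.03199179511374817
lid 0.9 [398. 213. 444. 254.] 422.3 233.7 1458.0 [0.627 0.295 0.   ]
lid 0.74 [370. 174. 415. 207.] 394.0 189.2 1115.0 [0.471 0.288 0.   ]
lid 0.72 [421. 157. 464. 184.] 441.7 172.0 983.0 [0.446 0.439 0.   ]
tester 0.59 [226. 186. 366. 297.] 295.6 244.8 6443.0 [ 0.576 -0.005  0.   ]
plunger 0.59 [310. 184. 342. 205.] 326.2 192.4 269.0 [0.433 0.112 0.   ]
gland 0.59 [318. 200. 336. 214.] 327.0 205.7 236.0 [0.478 0.101 0.   ]
dish 0.91 [154. 241. 197. 279.] 173.4 258.9 1205.0 [ 0.538 -0.282  0.   ]
watch 0.72 [256. 245. 276. 262.] 265.5 250.9 246.0 [ 0.574 -0.076  0.   ]
watch 0.54 [386. 280. 412. 302.] 397.2 288.0 337.0 [0.748 0.178 0.   ]
t_handle 0.67 [313. 182. 342. 204.] 328.0 191.5 268.0 [0.431 0.118 0.   ]
```

View pics/top1.png

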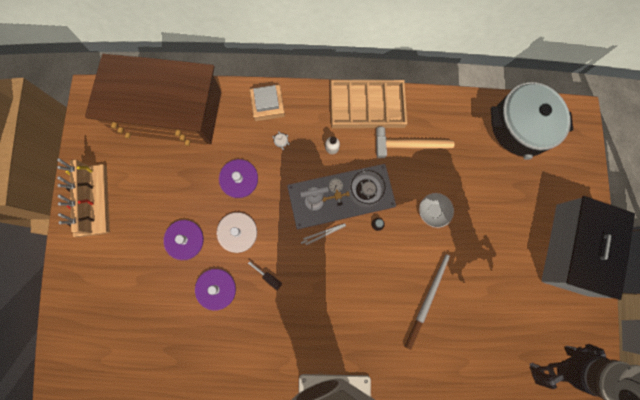

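View pics/scene1.png

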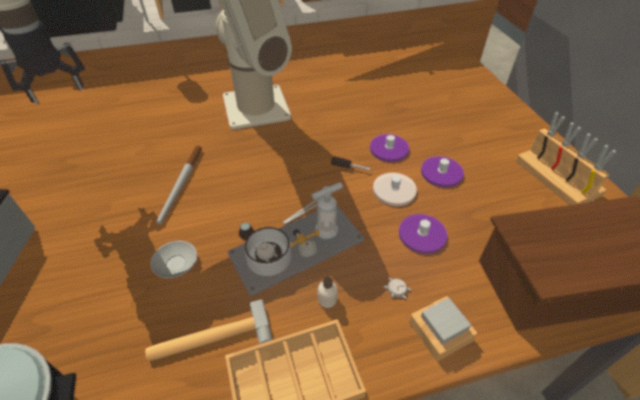

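The clear lid is the whitish one at top (236,232) and scene (394,189). The other three are purple. The tester is at top (340,196) with the pump on its left. Next I drive toward the lid, turning the fingers to close along the tester's x.

>>> drive_tool(increments=[[[14,37,6],[0,0,7],1],[[14,37,6],[0,0,7],1],[[14,37,6],[0,0,7],1],[[14,37,6],[0,0,7],1],[[14,37,6],[0,0,7],1],[[14,37,6],[0,0,7],1],[[14,37,6],[0,0,7],1],[[14,37,6],[0,0,7],1]])

```text
clock: 1.47
eef_pos: [0.3035, -0.1642, 0.2799]
tool_rot: [0.773, 0.635, 0.0, 0.001]
ft_force: [0.9, -0.1, -0.1]
grip_width: 0.0853
grasp_force: 0.0
```

>>> drive_tool(increments=[[[20,36,0],[0,0,7],1],[[20,36,0],[0,0,7],1],[[20,36,0],[0,0,7],1],[[10,36,0],[0,0,0],1],[[0,0,0],[0,0,0],1],[[0,0,0],[0,0,0],1],[[0,0,0],[0,0,0],1]])

```text
clock: 2.05
eef_pos: [0.3732, -0.0219, 0.2793]
tool_rot: [0.646, 0.764, -0.0, -0.0]
ft_force: [-0.1, -1.6, 0.1]
grip_width: 0.0852
grasp_force: 0.0
```

```bash
python3 - <<'E'
from h import *
o=get_obs(); print(o["clock"],o["eef_pos"],o["tool_rot"],o["joint_pos"].round(2) if hasattr(o["joint_pos"],"round") else o["joint_pos"])
c=camera("wrist"); t=camera("top")
save("w1.png",np.hstack([c["image"]])); print(c["view"].round(3).tolist(),c["K"][0,0],c["k1"])
import pickle; pickle.dump((c,t),open("w1.pkl","wb"))
for k in (c,):
  for q in ["lid","tester","plunger","gland","watch"]:
    for r in silhouettes(q,k)[:3]:
        m=cv2.moments(r["region"].astype(np.uint8)); u,v=m["m10"]/m["m00"],m["m01"]/m["m00"]
        print(q,round(r["conf"],2),np.round(r["bbox"]),round(u,1),round(v,1),m["m00"],atz(k,u,v,0.0).round(3))
E
```

```text
2.05 [ 0.37315467 -0.02189468  0.27927273] [ 6.45716443e-01  7.63577235e-01 -2.86537409e-04 -6.17757298e-06] [-0.06 -0.03 -0.18  1.42 -0.    1.35]
[[0.986, 0.165, -0.0, -0.364], [0.159, -0.947, 0.28, -0.13], [0.046, -0.276, -0.96, 0.402], [0.0, 0.0, 0.0, 1.0]] 331.2720859570119 -0.019980085568304298
lid 0.66 [376. 328. 432. 370.] 401.1 346.3 1620.0 [ 0.55  -0.282  0.   ]
tester 0.76 [430.  54. 588. 283.] 495.6 156.5 25689.0 [0.601 0.022 0.   ]
plunger 0.93 [548.  72. 591. 164.] 570.8 118.3 2279.0 [0.68  0.085 0.   ]
gland 0.69 [515.  92. 566. 139.] 535.8 116.8 1544.0 [0.636 0.079 0.   ]
watch 0.68 [431.  53. 585. 282.] 495.3 156.3 25145.0 [0.601 0.022 0.   ]
watch 0.57 [467. 226. 510. 258.] 490.7 242.1 946.0 [ 0.632 -0.093 -0.   ]
```

View pics/w1.png

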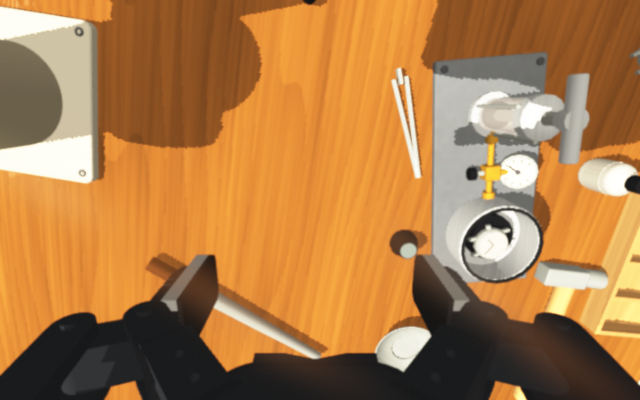

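The wrist view shows the tester: plate left edge x≈433 (y 62–283), gasket ring around (502,243), T-handle bar (576,118).

```bash
python3 - <<'E'
from h import *
import pickle; c,t=pickle.load(open("w1.pkl","rb"))
for p in [(433,62),(546,53),(433,283)]: print(p,atz(c,*p,.018).round(4))
hb=[atz(c,*p,.152) for p in [(577,74),(570,163)]]; print("bar",hb, np.mean(hb,0))
print("gasket",atz(c,502,243,.066).round(4))
im=c["image"]; save("z1.png",cv2.resize(im[40:290,410:610],None,fx=2.4,fy=2.4,interpolation=cv2.INTER_CUBIC))
for n,im,(u0,v0) in (("top",t["image"],(0,0)),):
    save("z2.png",cv2.resize(im[155:265,190:400],None,fx=3.8,fy=3.8,interpolation=cv2.INTER_CUBIC))
E
```

```text
(433, 62) [0.4863 0.1152 0.018 ]
(546, 53) [0.6114 0.147  0.018 ]
(433, 283) [ 0.5606 -0.1588  0.018 ]
bar [array([0.55780978, 0.10394252, 0.152     ]), array([0.57824652, 0.03675909, 0.152     ])] [0.56802815 0.07035081 0.152     ]
gasket [ 0.6032 -0.0701  0.066 ]
```

View pics/z1.png

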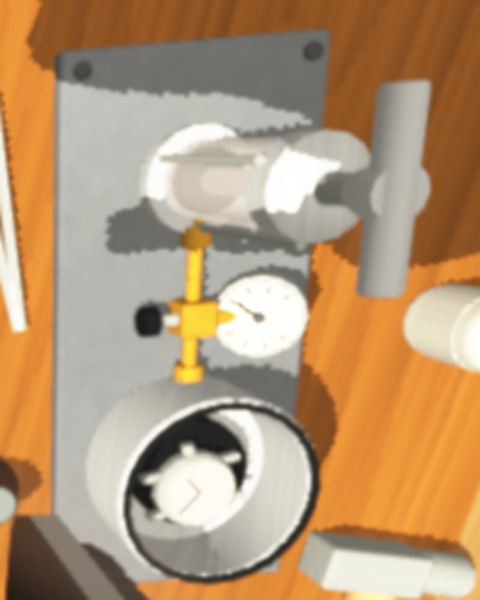

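>>> drive_tool(increments=[[[10,40,0],[0,0,0],1],[[10,40,0],[0,0,0],1],[[10,40,0],[0,0,0],1],[[10,40,0],[0,0,0],1],[[10,40,0],[0,0,0],1],[[0,0,0],[0,0,0],1],[[0,0,0],[0,0,0],1]])

```text
clock: 2.98
eef_pos: [0.4235, 0.1793, 0.2786]
tool_rot: [0.645, 0.764, -0.001, -0.0]
ft_force: [0.0, -0.1, 0.7]
grip_width: 0.0851
grasp_force: 0.0
```

```bash
python3 - <<'E'
from h import *
o=get_obs(); print(o["clock"],o["eef_pos"],o["tool_rot"])
c=camera("wrist"); save("w2.png",c["image"])
import pickle; pickle.dump(c,open("w2.pkl","wb"))
for r in silhouettes("lid",c)[:4]:
        m=cv2.moments(r["region"].astype(np.uint8)); u,v=m["m10"]/m["m00"],m["m01"]/m["m00"]
        print(round(r["conf"],2),np.round(r["bbox"]),round(u,1),round(v,1),m["m00"],atz(c,u,v,0.006).round(4))
E
```

```text
2.9833 [0.42351372 0.17926972 0.27861686] [ 6.44927893e-01  7.64243103e-01 -6.66891997e-04 -2.18003914e-04]
0.91 [328.  29. 420. 131.] 372.8 80.1 7607.0 [0.4743 0.2868 0.006 ]
0.87 [450.  49. 549. 153.] 499.4 98.6 7381.0 [0.6297 0.2925 0.006 ]
0.75 [192.   1. 294.  67.] 243.8 27.0 5238.0 [0.3173 0.3184 0.006 ]
```

View pics/w2.png

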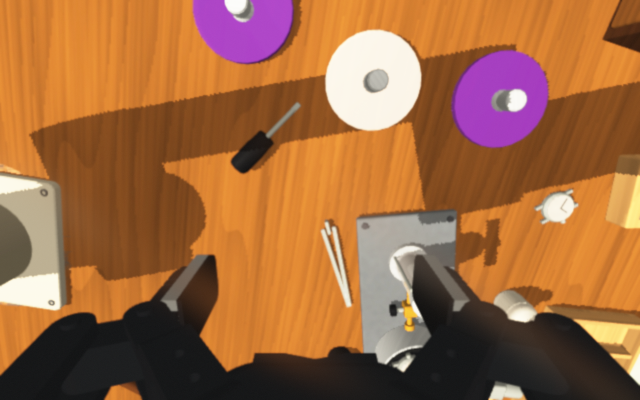

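```bash
cat > fit.py <<'E'
from h import *
import pickle
from scipy.optimize import least_squares
c1,t=pickle.load(open("w1.pkl","rb")); c2=pickle.load(open("w2.pkl","rb"))
obs=[(c1,(433,62),(-.065,.145,.018)),(c1,(546.5,53),(.065,.145,.018)),(c2,(358.5,215),(-.065,.145,.018)),(c2,(456.5,210.5),(.065,.145,.018)),
(c1,(501.9,243.7),(0,-.07,.0655)),(c1,(575,118.4),(0,.08,.152))]
def res(p,free=0):
    ca,sa=np.cos(p[2]),np.sin(p[2]); R=np.array([[ca,-sa,0],[sa,ca,0],[0,0,1]]); 
    return np.concatenate([proj(c,R@np.array(q)+[p[0],p[1],0])-uv for c,uv,q in obs])
s=least_squares(res,[.58,0,.25],loss="soft_l1"); p=s.x
print("tester",p, np.degrees(p[2])); print(res(p).reshape(-1,2).round(1))
ca,sa=np.cos(p[2]),np.sin(p[2]); print("mouth",p[0]+.07*sa,p[1]-.07*ca,"pump",p[0]-.08*sa,p[1]+.08*ca)
E
python3 - <<'E'
from fit import *
c=c2
print("lid outline",atz(c,373.5,80,.011),"knob",atz(c,376.3,80,.044))
# fit outline
im=cv2.cvtColor(c["image"],cv2.COLOR_RGB2HSV); m=((im[...,1]<60)&(im[...,2]>150)).astype(np.uint8); m[:, :300]=0;m[:,440:]=0;m[150:]=0
m=cv2.morphologyEx(m,cv2.MORPH_CLOSE,np.ones((25,25)));cs,_=cv2.findContours(m,0,2); k=max(cs,key=cv2.contourArea); print(cv2.fitEllipse(k))
print("top lid",atz(t,236.6,232.5,.01))
# top view: where fit projects
for q in [(-.065,.145,.018),(.065,.145,.018),(-.065,-.145,.018),(.065,-.145,.018),(0,-.07,.066),(0,.08,.152)]:
    R=np.array([[ca,-sa,0],[sa,ca,0],[0,0,1]]); print(q,proj(t,R@np.array(q)+[p[0],p[1],0]).round(1))
E
```

```text
tester [ 0.58698975 -0.00640398  0.25720946] 14.737016766004789
[[ 1.3 -1.8]
 [ 1.8 -2.9]
 [-2.6  3.5]
 [ 0.5 -0.5]
 [ 0.1  2.4]
 [-2.9  0.6]]
mouth 0.6047965451254452 -0.07410123419426326 pump 0.5666391237925117 0.07096430684571281
lid outline [0.47440604 0.28657034 0.011     ] knob [0.47233733 0.28404172 0.044     ]
((372.7558288574219, 79.74214935302734), (93.25819396972656, 99.70573425292969), 21.36517333984375)
top lid [0.47266784 0.28615725 0.01      ]
(-0.065, 0.145, 0.018) [296.9 229.1]
(0.065, 0.145, 0.018) [287.1 184.6]
(-0.065, -0.145, 0.018) [396.8 206.3]
(0.065, -0.145, 0.018) [385.3 163.1]
(0, -0.07, 0.066) [368.3 186.5]
(0, 0.08, 0.152) [314.8 192.1]
```

View pics/z2.png

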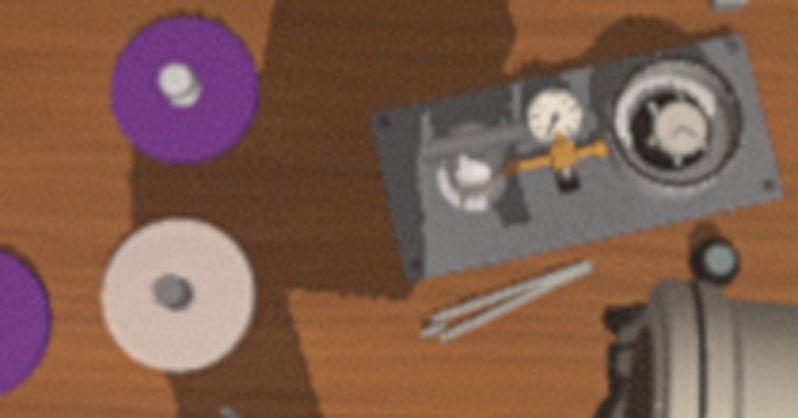

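>>> drive_tool(increments=[[[16.5,35.4,0],[0,0,5],1],[[16.5,35.4,0],[0,0,0],1],[[16.5,35.4,0],[0,0,0],1],[[0,0,-41],[0,0,0],1],[[0,0,-41],[0,0,0],1],[[0,0,-41],[0,0,0],1],[[0,0,-41],[0,0,0],1],[[0,0,-30],[0,0,0],1]])

```text
clock: 3.75
eef_pos: [0.4717, 0.2811, 0.0824]
tool_rot: [0.614, 0.79, -0.002, -0.001]
ft_force: [-0.5, 0.0, -0.2]
grip_width: 0.0852
grasp_force: 0.0
```

>>> drive_tool(increments=[[[0,0,-25],[0,0,0],1],[[0,0,-25],[0,0,0],1],[[0,0,-18],[0,0,0],1],[[0,0,0],[0,0,0],1],[[0,0,0],[0,0,0],1]])

```text
clock: 4.17
eef_pos: [0.4726, 0.2821, 0.017]
tool_rot: [0.613, 0.79, -0.001, -0.0]
ft_force: [0.3, -0.1, 0.2]
grip_width: 0.0852
grasp_force: 0.0
```

```bash
python3 - <<'E'
from h import *
o=get_obs(); print(o["clock"],o["eef_pos"],o["tool_rot"],o["ft_force"])
c=camera("wrist"); save("w3.png",c["image"])
E
```

```text
4.1667 [0.47259321 0.28207974 0.01704128] [ 6.13273917e-01  7.89869330e-01 -1.18513401e-03 -3.72628040e-04] [ 0.32279347 -0.09505824  0.19148758]
```

View pics/w3.png

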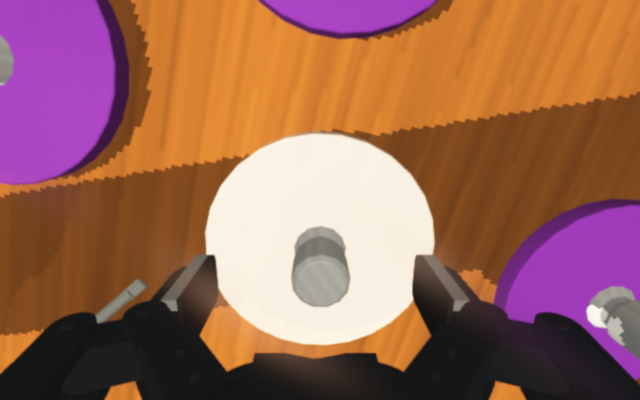

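The knob sits between the pads at (320,270) and the white disc is centred. I nudge 3 mm in y and close.

>>> drive_tool(increments=[[[0,3,-1],[0,0,0],1],[[0,0,0],[0,0,0],0],[[0,0,0],[0,0,0],0],[[0,0,0],[0,0,0],0],[[0,0,0],[0,0,0],0],[[0,0,0],[0,0,0],0],[[0,0,0],[0,0,0],0],[[0,0,0],[0,0,0],0]])

```text
clock: 4.88
eef_pos: [0.4732, 0.2876, 0.0169]
tool_rot: [0.612, 0.791, 0.0, 0.0]
ft_force: [-0.3, 0.2, 4.2]
grip_width: 0.0218
grasp_force: 58.5
```

>>> drive_tool(increments=[[[0,0,0],[0,0,0],0],[[0,0,0],[0,0,0],0],[[0,0,15],[0,0,0],0],[[0,0,30],[0,0,0],0],[[0,0,30],[0,0,0],0],[[0,0,30],[0,0,0],0],[[0,0,30],[0,0,0],0],[[0,0,0],[0,0,0],0]])

```text
clock: 5.55
eef_pos: [0.4759, 0.2891, 0.1572]
tool_rot: [0.612, 0.791, 0.005, 0.002]
ft_force: [0.5, 0.7, 0.0]
grip_width: 0.0223
grasp_force: 58.9
```

>>> drive_tool(increments=[[[0,0,35],[0,0,0],0],[[0,0,35],[0,0,0],0],[[0,0,35],[0,0,0],0],[[12.9,-36.3,0],[0,0,0],0],[[12.9,-36.3,0],[0,0,0],0],[[12.9,-36.3,0],[0,0,0],0],[[12.9,-36.3,0],[0,0,0],0],[[12.9,-36.3,0],[0,0,0],0]])

```text
clock: 6.22
eef_pos: [0.5371, 0.1042, 0.2549]
tool_rot: [0.612, 0.791, -0.001, -0.001]
ft_force: [1.4, 0.4, -1.4]
grip_width: 0.0218
grasp_force: 59.2
```

>>> drive_tool(increments=[[[12.9,-36.3,0],[0,0,0],0],[[12.9,-36.3,0],[0,0,0],0],[[12.9,-36.3,0],[0,0,0],0],[[12.9,-36.3,0],[0,0,0],0],[[12.9,-36.3,0],[0,0,0],0],[[0,0,0],[0,0,0],0],[[0,0,0],[0,0,0],0]])

```text
clock: 6.8
eef_pos: [0.6016, -0.0781, 0.2538]
tool_rot: [0.614, 0.789, -0.001, -0.002]
ft_force: [0.1, 1.1, -2.1]
grip_width: 0.0221
grasp_force: 59.3
```

```bash
python3 - <<'E'
from h import *
import pickle
o=get_obs(); print(o["clock"],o["eef_pos"],o["tool_rot"],o["ft_force"],o["grip_width"])
c=camera("wrist"); s=camera("scene"); pickle.dump((c,s),open("w4.pkl","wb"))
save("w4.png",np.hstack([cv2.resize(c["image"],(400,250)),cv2.resize(s["image"][100:300,180:460],(400,286))[:250]]))
E
```

```text
6.8 [ 0.60157369 -0.07806695  0.25384323] [ 0.61389371  0.78938666 -0.00084491 -0.00158507] [ 0.14624856  1.13303329 -2.1259497 ] 0.022142598358581452
```

View pics/w4.png

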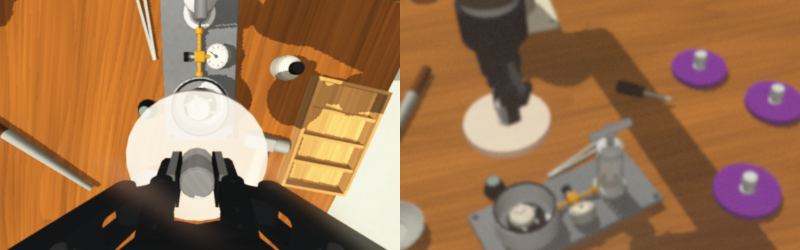

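The lid is held level. The gasket is partly visible under it at about (200,95) in the left half. I check the lid's offset in the grip and refit the mouth.

```bash
python3 - <<'E'
from h import *
import pickle
from scipy.optimize import least_squares
c,s=pickle.load(open("w4.pkl","rb"))
tcp=np.array([.6016,-.0781,.2538])
save("x.png",c["image"])
def ring(cen,r,z,a): return np.array([proj(c,[cen[0]+r*np.cos(t),cen[1]+r*np.sin(t),z]) for t in a])
A=np.radians(np.arange(0,360,5))
for dy in (-.004,-.002,0,.002):
    P=ring(tcp[:2]+[-.25*dy,dy],.056,.249,A); print("pred dy",dy,P.min(0).round(1),P[:,0].max().round(1))
# edge search along radial normals from the predicted ring
g=cv2.cvtColor(c["image"],cv2.COLOR_RGB2HSV)[...,1].astype(float)
g=cv2.GaussianBlur(g,(0,0),1)
def edges(cen,z,r0):
    pts=[]
    for a in A:
        p=ring(cen,r0-.008,z,[a])[0];q=ring(cen,r0+.008,z,[a])[0]
        L=np.linspace(0,1,60);xy=p+(q-p)*L[:,None]
        if (xy<2).any() or (xy[:,0]>637).any() or (xy[:,1]>250).any(): continue
        v=cv2.remap(g,xy[:,0:1].astype(np.float32),xy[:,1:2].astype(np.float32),1).ravel()
        d=np.gradient(v);i=np.argmax(d)
        if d[i]>2: pts.append(xy[i])
    return np.array(pts)
E_=edges(tcp[:2],.249,.056); print(len(E_))
W=np.array([atz(c,*e,.249)[:2] for e in E_])
f=least_squares(lambda p:np.hypot(*(W-p[:2]).T)-.056,[*tcp[:2]],loss="soft_l1",f_scale=.001); print("lid c",f.x,f.x-tcp[:2],np.median(abs(f.fun)))
f=least_squares(lambda p:np.hypot(*(W-p[:2]).T)-p[2],[*tcp[:2],.056],loss="soft_l1",f_scale=.001); print("free r",f.x)
im=c["image"].copy()
for e in E_: cv2.circle(im,tuple(int(x) for x in e),2,(255,0,0),-1)
for e in ring([.6048,-.0741],.0485,.066,A): cv2.circle(im,tuple(int(x) for x in e),1,(0,255,0),-1)
for e in ring([.5664,.0710],.0065,.152,A): cv2.circle(im,tuple(int(x) for x in e),1,(0,255,255),-1)
save("w5.png",im)
E
```

```text
pred dy -0.004 [201.1 147.5] 429.7
pred dy -0.002 [200.7 142.8] 430.2
pred dy 0 [200.3 138.1] 430.6
pred dy 0.002 [199.9 133.3] 431.0
35
lid c [ 0.60166032 -0.07982741] [ 6.03152694e-05 -1.72740650e-03] 0.0009287537076468275
free r [ 0.60103975 -0.07791745  0.05472067]
```

View pics/w5.png

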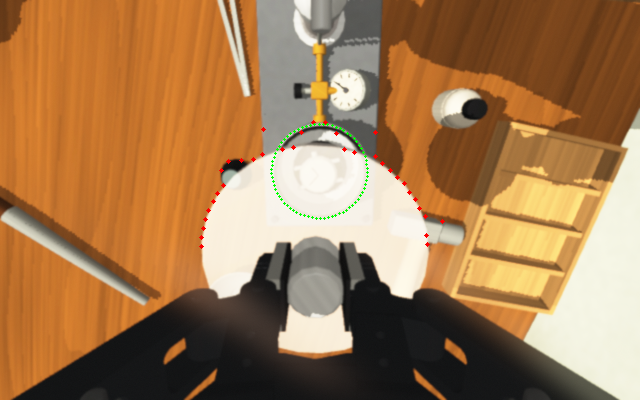

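>>> drive_tool(increments=[[[3,5,0],[0,0,0],0],[[0,0,-35],[0,0,0],0],[[0,0,-35],[0,0,0],0],[[0,0,-35],[0,0,0],0],[[0,0,-35],[0,0,0],0],[[0,0,-10],[0,0,0],0],[[0,0,0],[0,0,0],0],[[0,0,0],[0,0,0],0]])

```text
clock: 7.57
eef_pos: [0.6053, -0.0695, 0.1072]
tool_rot: [0.611, 0.791, 0.0, 0.0]
ft_force: [1.0, -1.2, -0.9]
grip_width: 0.022
grasp_force: 59.3
```

>>> drive_tool(increments=[[[0,-3,-8],[0,0,0],0],[[0,0,-8],[0,0,0],0],[[0,0,-2],[0,0,0],0],[[0,0,0],[0,0,0],0],[[0,0,0],[0,0,0],0]])

```text
clock: 7.98
eef_pos: [0.605, -0.0739, 0.0887]
tool_rot: [0.612, 0.791, 0.0, 0.0]
ft_force: [0.1, -0.6, -1.2]
grip_width: 0.0221
grasp_force: 59.3
```

```bash
python3 - <<'E'
from h import *
c=camera("scene"); w=camera("wrist"); t=camera("top"); o=get_obs(); print(o["eef_pos"],o["ft_force"])
A=np.radians(np.arange(0,360,4)); im=c["image"].copy()
a=cv2.resize(im[200:310,210:370],None,fx=3,fy=3,interpolation=cv2.INTER_CUBIC)
b=cv2.resize(t["image"][150:240,280:400],None,fx=3,fy=3,interpolation=cv2.INTER_CUBIC)
cv=np.zeros((600,800,3),np.uint8); cv[:330,:480]=a; cv[330:600,:360]=b; cv[330:580,400:800]=cv2.resize(w["image"],(400,250)); save("w6.png",cv)
E
```

```text
[ 0.60517339 -0.0738355   0.08879976] [ 0.33262009 -0.92331104 -1.59129351]
```

View pics/w6.png

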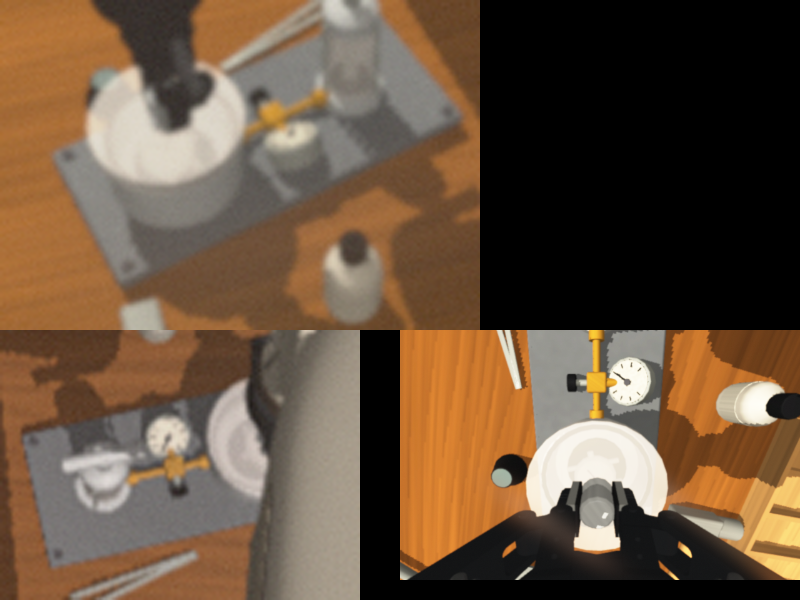

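The lid hovers over the chamber and looks centred: crop (166,125) in the scene view, (597,480) in the wrist view. I check the numbers before lowering.

```bash
python3 - <<'E'
from h import *
c=camera("scene"); t=camera("top")
A=np.radians(np.arange(0,360,2))
f=lambda c,x,y,r,z:np.array([proj(c,[x+r*np.cos(a),y+r*np.sin(a),z]) for a in A])
P=(f(c,.605,-.0741,.05,.02)-[210,200])*3; print("chamber base pred",P.min(0),P.max(0))
P=(f(c,.605,-.0755,.056,.083)-[210,200])*3; print("lid top pred",P.min(0),P.max(0))
for q in ["lid","gland","plunger"]:
  for n,k in (("s",c),("t",t)):
    for r in silhouettes(q,k)[:4]:
      m=cv2.moments(r["region"].astype(np.uint8)); u,v=m["m10"]/m["m00"],m["m01"]/m["m00"]
      print(q,n,round(r["conf"],2),np.round(r["bbox"]),round(u,1),round(v,1))
for p in [(.5664,.071,.152)]: print(proj(c,p),proj(t,p))
E
```

```text
chamber base pred [106.84617527 115.39048013] [241.71966472 226.88500768]
lid top pred [84.6246597  57.21339319] [243.63615441 184.04564985]
lid s 0.96 [422. 158. 463. 187.] 441.6 172.0
lid s 0.88 [400. 215. 446. 255.] 422.4 233.7
lid s 0.8 [369. 137. 409. 163.] 389.0 148.0
lid s 0.65 [239. 228. 293. 266.] 265.2 245.6
lid t 0.92 [191. 267. 234. 312.] 215.0 289.3
lid t 0.86 [220. 156. 258. 196.] 238.5 178.1
lid t 0.79 [346. 169. 367. 207.] 358.1 187.0
lid t 0.69 [164. 219. 205. 262.] 183.4 239.6
gland s 0.72 [316. 199. 337. 213.] 327.0 205.4
plunger s 0.79 [311. 183. 341. 198.] 326.3 192.3
[326.08805554 190.50753988] [314.76208161 192.19818327]
```

>>> drive_tool(increments=[[[0,0,-2],[0,0,0],0],[[0,0,-2],[0,0,0],0],[[0,0,-1],[0,0,0],0],[[0,0,0],[0,0,0],0],[[0,0,0],[0,0,0],0]])

```text
clock: 8.95
eef_pos: [0.6048, -0.0737, 0.0831]
tool_rot: [0.612, 0.791, -0.0, -0.0]
ft_force: [0.1, -0.1, -1.9]
grip_width: 0.0222
grasp_force: 59.2
```

>>> drive_tool(increments=[[[0,0,-1],[0,0,0],0],[[0,0,0],[0,0,0],0],[[0,0,0],[0,0,0],0]])

```text
clock: 9.2
eef_pos: [0.605, -0.0738, 0.0829]
tool_rot: [0.612, 0.791, 0.0, 0.0]
ft_force: [-1.1, 0.4, 2.8]
grip_width: 0.022
grasp_force: 59.6
```

>>> drive_tool(increments=[[[0,0,-1],[0,0,0],0],[[0,0,0],[0,0,0],0],[[0,0,0],[0,0,0],0]])

```text
clock: 9.45
eef_pos: [0.605, -0.0737, 0.0828]
tool_rot: [0.612, 0.791, 0.0, 0.0]
ft_force: [-4.4, 0.7, 8.1]
grip_width: 0.0224
grasp_force: 60.1
```

Contact. I release gradually, then lift.

>>> drive_tool(increments=[[[0,0,1],[0,0,0],0],[[0,0,0],[0,0,0],0.4],[[0,0,0],[0,0,0],0.6],[[0,0,0],[0,0,0],1],[[0,0,0],[0,0,0],1],[[0,0,0],[0,0,0],1],[[0,0,0],[0,0,0],1],[[0,0,0],[0,0,0],1]])

```text
clock: 10.12
eef_pos: [0.6049, -0.0737, 0.0822]
tool_rot: [0.612, 0.791, -0.0, -0.0]
ft_force: [0.2, -0.6, 0.3]
grip_width: 0.0852
grasp_force: 0.0
```

>>> drive_tool(increments=[[[0,0,20],[0,0,0],1],[[0,0,30],[0,0,0],1],[[0,0,40],[0,0,0],1],[[0,0,40],[0,0,0],1],[[0,0,40],[0,0,0],1],[[0,0,0],[0,0,0],1],[[0,0,0],[0,0,0],1],[[0,0,0],[0,0,0],1]])

```text
clock: 10.78
eef_pos: [0.6048, -0.0737, 0.2521]
tool_rot: [0.612, 0.791, 0.0, 0.0]
ft_force: [-0.9, 0.4, -0.5]
grip_width: 0.0852
grasp_force: 0.0
```

```bash
python3 - <<'E'
from h import *
import pickle
from scipy.optimize import least_squares
o=get_obs(); print(o["clock"],o["eef_pos"],o["tool_rot"])
c=camera("wrist"); s=camera("scene"); t=camera("top"); pickle.dump((c,s,t),open("w7.pkl","wb"))
def edge(c,cen,r,z,ax,ch):
    g=cv2.GaussianBlur(cv2.cvtColor(c["image"],cv2.COLOR_RGB2HSV)[...,ch].astype(np.float32),(0,0),.8); W=[]
    for a in np.radians(np.arange(0,360,5)):
        rr=np.linspace(r-.010,r+.010,41); xy=np.array([proj(c,[cen[0]+q*np.cos(a),cen[1]+q*np.sin(a),z]) for q in rr]).astype(np.float32)
        if (xy<2).any() or (xy[:,0]>637).any() or (xy[:,1]>397).any(): continue
        d=abs(np.gradient(cv2.remap(g,xy[:,:1],xy[:,1:],1).ravel())); i=d.argmax()
        if d[i]>3: W.append(cen+rr[i]*np.array([np.cos(a),np.sin(a)]))
    W=np.array(W); f=least_squares(lambda p:np.hypot(*(W-p).T)-r,cen,loss="cauchy",f_scale=.001)
    return f.x.round(4),len(W),np.median(abs(f.fun)).round(4)
for n,k in (("w",c),("s",s),("t",t)): print(n,edge(k,np.array([.605,-.075]),.056,.077,None,1))
for q in ["lid","gland","plunger","t_handle","tester"]:
  for n,k in (("w",c),("s",s),("t",t)):
    for r in silhouettes(q,k)[:3]:
      if q=="lid" and n!="w": continue
      m=cv2.moments(r["region"].astype(np.uint8)); u,v=m["m10"]/m["m00"],m["m01"]/m["m00"]
      print(q,n,round(r["conf"],2),np.round(r["bbox"]),round(u,1),round(v,1))
for k in (c,s,t): print("pred handle",proj(k,(.5664,.071,.152)),"lid",proj(k,(.605,-.075,.072)))
E
```

```text
10.7833 [ 0.60477374 -0.07371148  0.25205357] [6.12183639e-01 7.90715620e-01 1.70218400e-05 1.48181907e-05]
w (array([ 0.6057, -0.0763]), 60, np.float64(0.0008))
s (array([ 0.6032, -0.076 ]), 32, np.float64(0.0007))
t (array([ 0.6077, -0.0718]), 20, np.float64(0.001))
lid w 0.87 [261. 126. 370. 233.] 314.7 179.0
lid w 0.74 [308.   2. 326.  38.] 314.4 17.9
gland w 0.72 [289.   0. 342.  25.] 314.3 9.9
gland w 0.22 [250.   0. 377. 230.] 314.9 71.8
gland s 0.65 [315. 200. 336. 215.] 327.1 205.6
gland s 0.4 [285. 203. 316. 224.] 300.0 212.7
gland t 0.57 [306. 192. 324. 204.] 315.0 198.3
plunger w 0.72 [308.   1. 327.  38.] 314.7 18.3
plunger s 0.63 [313. 184. 342. 204.] 326.4 192.7
plunger s 0.56 [152. 240. 197. 280.] 173.3 259.4
plunger t 0.75 [303. 188. 328. 201.] 314.7 191.6
plunger t 0.57 [349. 165. 381. 208.] 365.7 185.1
t_handle w 0.72 [304.   2. 327.  39.] 314.4 17.9
t_handle s 0.68 [314. 184. 341. 202.] 326.4 192.1
t_handle t 0.73 [299. 186. 331. 197.] 315.9 191.3
tester w 0.59 [252.   4. 378. 228.] 315.0 72.9
tester s 0.93 [226. 185. 365. 294.] 303.0 244.4
tester t 0.74 [284. 172. 375. 227.] 324.4 200.2
pred handle [313.52306506 -23.82641118] lid [314.92572992 178.71977828]
pred handle [326.08805554 190.50753988] lid [265.55716808 242.35494607]
pred handle [314.76208161 192.19818327] lid [368.89856545 185.98454733]
```

The lid is released and seated within about 2 mm of centre. Next I look at the handle from above, using numbers only.

>>> drive_tool(increments=[[[-8,29,0],[0,0,0],1],[[-8,29,0],[0,0,0],1],[[-7,28,0],[0,0,0],1],[[0,0,0],[0,0,0],1],[[0,0,0],[0,0,0],1],[[0,0,0],[0,0,0],1]])

```text
clock: 12.18
eef_pos: [0.5821, 0.0122, 0.2525]
tool_rot: [0.612, 0.791, -0.0, 0.0]
ft_force: [-0.1, 0.3, 0.4]
grip_width: 0.0854
grasp_force: 0.0
```

```bash
cat > han.py <<'E'
from h import *
def meas(show=True):
    o=get_obs(); c=camera("wrist"); print(o["clock"],o["eef_pos"].round(4) if hasattr(o["eef_pos"],"round") else o["eef_pos"])
    for q in ["t_handle","plunger","gland","lid","tester"]:
        for r in silhouettes(q,c)[:2]:
            m=r["region"].astype(np.uint8); M=cv2.moments(m); u,v=M["m10"]/M["m00"],M["m01"]/M["m00"]
            rc=cv2.minAreaRect(cv2.findNonZero(m)); 
            print(q,round(r["conf"],2),np.round(r["bbox"]),round(u,1),round(v,1),"rect",np.round(rc[0],1),np.round(rc[1],1),round(rc[2],1),"@.152",atz(c,u,v,.152).round(4),"rect@",atz(c,*rc[0],.152).round(4))
    print("pred handle",proj(c,(.5664,.071,.152)),"gland top",proj(c,(.5664,.071,.122)),"lid",proj(c,(.605,-.075,.072)))
    return c
E
python3 - <<'E'
from han import *
import pickle
c=meas(); pickle.dump(c,open("w8.pkl","wb"))
E
```

```text
12.1833 [0.5821 0.0122 0.2525]
t_handle 0.56 [302.  65. 331. 170.] 315.0 115.9 rect [315.  116.5] [103.  28.] 90.0 @.152 [0.5665 0.0723 0.152 ] rect@ [0.5666 0.0719 0.152 ]
plunger 0.62 [308.  69. 328. 170.] 314.9 116.6 rect [315. 117.] [102.  26.] 90.0 @.152 [0.5665 0.0718 0.152 ] rect@ [0.5667 0.0715 0.152 ]
plunger 0.4 [381. 279. 417. 365.] 397.2 317.4 rect [397.5 321. ] [90. 37.] 90.0 @.152 [ 0.6764 -0.072   0.152 ] rect@ [ 0.6778 -0.0753  0.152 ]
gland 0.67 [292.  93. 342. 140.] 315.1 116.5 rect [315.  116.5] [45. 50.] 90.0 @.152 [0.5666 0.0719 0.152 ] rect@ [0.5666 0.0719 0.152 ]
lid 0.73 [265. 212. 367. 308.] 315.1 259.6 rect [315.  259.5] [ 97. 104.] 90.0 @.152 [ 0.5947 -0.0367  0.152 ] rect@ [ 0.5946 -0.0366  0.152 ]
tester 0.62 [252.  50. 375. 289.] 315.0 134.8 rect [315.5 170. ] [242. 121.] 90.0 @.152 [0.5698 0.0594 0.152 ] rect@ [0.5766 0.0345 0.152 ]
pred handle [314.44287896 117.63643012] gland top [314.47282039 116.11709493] lid [315.36271034 259.50515072]
```

>>> drive_tool(increments=[[[-7.7,29.8,0],[0,0,0],1],[[-7.7,29.8,0],[0,0,0],1],[[0,0,0],[0,0,0],1],[[0,0,-40],[0,0,0],1],[[0,0,-40],[0,0,0],1],[[0,0,-25],[0,0,0],1],[[0,0,-14],[0,0,0],1],[[0,0,0],[0,0,0],1]])

```text
clock: 13.15
eef_pos: [0.5636, 0.0709, 0.129]
tool_rot: [0.612, 0.791, -0.003, -0.003]
ft_force: [-0.3, -0.8, -0.1]
grip_width: 0.0852
grasp_force: 0.0
```

>>> drive_tool(increments=[[[0,0,0],[0,0,0],0.6],[[0,0,0],[0,0,0],0.4],[[0,0,0],[0,0,0],0.35],[[0,0,0],[0,0,0],0.35],[[0,0,0],[0,0,0],0.35],[[0,0,0],[0,0,0],0.35]])

```text
clock: 13.65
eef_pos: [0.567, 0.0719, 0.1342]
tool_rot: [0.612, 0.791, 0.001, 0.001]
ft_force: [0.3, -0.1, 0.2]
grip_width: 0.0295
grasp_force: 0.0
```

```bash
python3 - <<'E'
from han import *
import pickle
c=meas(); pickle.dump(c,open("w9.pkl","wb"))
o=get_obs(); print(o["tool_rot"],o["ft_force"],o["grip_width"])
E
```

```text
13.65 [0.567  0.0719 0.1342]
t_handle 0.97 [293. 197. 340. 360.] 314.7 275.8 rect [314.5 278. ] [160.  47.] 90.0 @.152 [0.5665 0.0727 0.152 ] rect@ [0.5667 0.0717 0.152 ]
plunger 0.94 [295. 200. 340. 359.] 314.7 276.0 rect [314.  277.5] [159.  46.] 90.0 @.152 [0.5665 0.0726 0.152 ] rect@ [0.5664 0.0719 0.152 ]
gland 0.82 [280. 209. 352. 273.] 314.2 238.7 rect [314.5 239. ] [64. 75.] 90.0 @.152 [0.5621 0.089  0.152 ] rect@ [0.5622 0.0889 0.152 ]
lid 0.77 [439.   2. 502.   9.] 469.7 2.8 rect [469.5   3.5] [ 7. 59.] 90.0 @.152 [0.5916 0.1852 0.152 ] rect@ [0.5916 0.185  0.152 ]
lid 0.72 [272. 340. 359. 354.] 314.5 347.8 rect [314.6 347.5] [89. 16.] 1.5 @.152 [0.5755 0.0373 0.152 ] rect@ [0.5755 0.0375 0.152 ]
tester 0.93 [230. 113. 394. 356.] 314.4 210.6 rect [314.  235.5] [245. 168.] 90.0 @.152 [0.5592 0.1007 0.152 ] rect@ [0.5617 0.0903 0.152 ]
pred handle [313.48557863 279.28101052] gland top [313.62190415 249.32728475] lid [315.13957981 398.43296013]
[ 6.12151528e-01  7.90740480e-01 -2.41311457e-05 -7.02100486e-06] [ 0.01529363  0.70413732 -0.72685141] 0.03000458993518623
```

>>> drive_tool(increments=[[[0,0,0],[0,0,0],0.22],[[0,0,0],[0,0,0],0.2],[[0,0,0],[0,0,0],0.18],[[0,0,0],[0,0,0],0.17],[[0,0,0],[0,0,0],0.17]])

```text
clock: 14.37
eef_pos: [0.5665, 0.0719, 0.1333]
tool_rot: [0.612, 0.791, -0.0, -0.0]
ft_force: [-0.3, -0.1, 0.3]
grip_width: 0.0142
grasp_force: 0.0
```

>>> drive_tool(increments=[[[0,0,0],[0,0,0],0.155],[[0,0,0],[0,0,0],0.155],[[0,0,0],[0,0,0],0.155]])

```text
clock: 14.62
eef_pos: [0.5665, 0.0719, 0.1333]
tool_rot: [0.612, 0.791, 0.0, -0.0]
ft_force: [-0.7, -0.2, 0.3]
grip_width: 0.0137
grasp_force: 11.3
```

Both pads touch with almost no side force, so I grip fully.

>>> drive_tool(increments=[[[0,0,0],[0,0,0],0.12],[[0,0,0],[0,0,0],0.06],[[0,0,0],[0,0,0],0],[[0,0,0],[0,0,0],0],[[0,0,0],[0,0,0],0]])

```text
clock: 15.03
eef_pos: [0.5666, 0.0719, 0.1334]
tool_rot: [0.612, 0.791, 0.0, 0.0]
ft_force: [-0.7, 0.3, 1.5]
grip_width: 0.0118
grasp_force: 58.4
```

>>> drive_tool(increments=[[[0,0,2],[0,0,0],0],[[0,0,2],[0,0,0],0],[[0,0,2],[0,0,0],0],[[0,0,0],[0,0,0],0]])

```text
clock: 15.37
eef_pos: [0.5662, 0.0718, 0.1391]
tool_rot: [0.612, 0.791, -0.0, -0.0]
ft_force: [-0.1, 0.1, -2.4]
grip_width: 0.0121
grasp_force: 58.5
```

>>> drive_tool(increments=[[[0,0,2],[0,0,0],0],[[0,0,2],[0,0,0],0],[[0,0,2],[0,0,0],0],[[0,0,2],[0,0,0],0],[[0,0,2],[0,0,0],0],[[0,0,2],[0,0,0],0],[[0,0,2],[0,0,0],0],[[0,0,0],[0,0,0],0]])

```text
clock: 16.03
eef_pos: [0.5664, 0.0719, 0.1536]
tool_rot: [0.612, 0.791, 0.0, -0.0]
ft_force: [-0.7, -0.2, -3.4]
grip_width: 0.0121
grasp_force: 58.6
```

>>> drive_tool(increments=[[[0,0,2],[0,0,0],0],[[0,0,2],[0,0,0],0],[[0,0,2],[0,0,0],0],[[0,0,2],[0,0,0],0],[[0,0,2],[0,0,0],0],[[0,0,2],[0,0,0],0],[[0,0,2],[0,0,0],0],[[0,0,1],[0,0,0],0]])

```text
clock: 16.7
eef_pos: [0.5663, 0.0719, 0.1684]
tool_rot: [0.612, 0.791, -0.0, -0.0]
ft_force: [1.3, 0.4, -9.5]
grip_width: 0.0118
grasp_force: 58.4
```

>>> drive_tool(increments=[[[0,0,0],[0,0,0],0],[[0,0,0],[0,0,0],0],[[0,0,0],[0,0,0],0],[[0,0,0],[0,0,0],0],[[0,0,0],[0,0,0],0]])

```text
clock: 17.12
eef_pos: [0.5665, 0.0719, 0.1684]
tool_rot: [0.612, 0.791, 0.0, 0.0]
ft_force: [-1.2, -0.3, -6.1]
grip_width: 0.0119
grasp_force: 58.6
```

```bash
python3 - <<'E'
from han import *
c=meas(); s=camera("scene")
for q in ["plunger","t_handle"]:
    for r in silhouettes(q,s)[:2]:
        print(q,round(r["conf"],2),np.round(r["bbox"]))
print([ (z,proj(s,(.5666,.0718,z)).round(1)) for z in (.152,.187)])
o=get_obs(); print(o["eef_pos"],o["ft_force"])
E
```

```text
17.1167 [0.5665 0.0719 0.1684]
t_handle 0.73 [294. 195. 332. 359.] 314.5 275.6 rect [315.1 278. ] [160.1  36. ] 89.0 @.152 [0.5706 0.0543 0.152 ] rect@ [0.5713 0.053  0.152 ]
t_handle 0.45 [286. 187. 350. 240.] 316.3 212.5 rect [315.  213.5] [55. 66.] 90.0 @.152 [0.5626 0.0891 0.152 ] rect@ [0.5621 0.0884 0.152 ]
plunger 0.93 [303. 200. 334. 362.] 314.5 275.3 rect [314.5 278. ] [160.  35.] 90.0 @.152 [0.5706 0.0544 0.152 ] rect@ [0.571  0.0529 0.152 ]
gland 0.69 [287. 186. 350. 241.] 316.5 212.2 rect [315.8 213.3] [54.6 64.2] 88.8 @.152 [0.5627 0.0892 0.152 ] rect@ [0.5624 0.0886 0.152 ]
lid 0.93 [290. 332. 340. 352.] 314.7 343.9 rect [314.5 343. ] [47. 24.] 0.0 @.152 [0.5817 0.0118 0.152 ] rect@ [0.5814 0.0124 0.152 ]
lid 0.63 [298. 202. 332. 358.] 314.4 276.2 rect [314.5 279. ] [158.  35.] 90.0 @.152 [0.5707 0.0539 0.152 ] rect@ [0.5711 0.0523 0.152 ]
tester 0.68 [242. 111. 389. 354.] 315.2 200.9 rect [315.9 235.2] [245.5 148.1] 89.6 @.152 [0.5605 0.0948 0.152 ] rect@ [0.5655 0.077  0.152 ]
pred handle [314.65910229 246.04859153] gland top [314.68061182 225.71089494] lid [315.78379725 365.7796307 ]
plunger 0.46 [313. 180. 328. 201.]
t_handle 0.49 [311. 177. 332. 204.]
[(0.152, array([326.5, 190.5])), (0.187, array([326.6, 178.8]))]
[0.56650623 0.07188106 0.16829944] [-0.66936241  0.49911238 -6.10167689]
```

The handle kept its place in the wrist view (rows 195–359), so it rose 35 mm without slipping and is held steady. I hand in the job.

```bash
python3 -c "
from workcell import *
print(job_done())"
```

```text
the job is handed in; nothing more can be done
None
```

I set the clear lid flat on the gasket, about 2 mm off centre by the cameras, and released it. I then drew the plunger 35 mm straight up and handed the job in while still gripping it; the hand-in gave no verdict.

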